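Close the photometer cover without a slam

TASK

The sample is already in the bench photometer: shut its hinged chamber cover without a slam. Tip the open cover forward with a finger, catch it on a finger as it falls, early in its drop, and lower it gently until it is fully shut, then take the hand clear. Work the cover with the fingers only, never gripping or squeezing it, and leave the vial and everything around the instrument where they are.

Things in the scene. Friction and masses are not known exactly. Their poses are not given: they have to be found in the camera images.
- photometer: bench photometer, fixed: grey chamber block 120 x 120 mm, rim 95 mm above the worktop, with a white display console, 90 mm wide and about 100 mm high, on its left (+y). Origin: on the worktop under the chamber's centre; x points from the chamber's front face (x = -60 mm) to its hinge side (away from the robot at yaw 0), y to the console, z up. The instrument's back is at x = 90 mm
- cover_hinge (a point): middle of the cover's hinge axis, at (63, 0, 98) mm in the photometer's frame; the axis runs along the photometer's y and lies in the cover plate's mid-plane
- cover (a joint): angle of the cover, rad: 0 shut (level), 1.57 upright, 1.76 leaning back on its stop (where it rests at the start). A flat grey plate 6 mm thick, 116 mm wide, about 0.25 kg, with a 70 mm wide thumb tab at the middle of its free edge. Lightly damped: let go forward of about 1.5 rad, it falls shut within about 1 s and slams at 3 to 5 rad/s
- cover_tab (a point): middle of the tip of the cover's thumb tab, in the mid-plane of the 6 mm plate, 150 mm from the hinge axis; it moves with the cover. When shut the tab stands out 27 mm in front of the chamber's front face, its underside 95 mm up, with free space under it down to the worktop
- sample_vial: glass vial 22 mm across, 62 mm tall, standing upright in the chamber's 26 mm hole, its cap below the rim; origin at the centre of its underside. To be left alone
- septa_pot: small white pot, 41 mm across, 42 mm tall, right of the instrument, near its rear corner; origin at the centre of its underside. Bystander
- standard_jar: white jar with a screw cap, 45 mm across, 78 mm tall, right of the chamber block, near its front corner; origin at the centre of its underside. Bystander
- spanner: steel spanner 181 mm long, 27 mm wide, 6 mm high, lying near the front edge of the worktop; origin at its middle, underside; long axis y. Bystander
- screwdriver: screwdriver 171 mm long, 24 mm thick, lying near the front edge; origin at its middle, underside; long axis y. Bystander
- leak_detector: hand-held detector 216 mm long, 51 mm wide, 26 mm high, lying left of the instrument; origin at its middle, underside; long axis y. Bystander

How it is judged:
On the way:
1. the falling cover is caught: it lies on a finger, part way down (0.15 to 1.35 rad), sinking slower than 1 rad/s (value of joint cover between 0.15 and 1.35 rad and velocity of joint cover above -1 rad/s and contact force between the fingers and cover above 0.2 N), for 0.2 s.
At the end, for the whole second after the job is handed in: the cover is shut (below 0.03 rad, about 4 mm at the tab) and still, the vial stands seated in its hole, and the bystanders are within 15 mm of where they were (value of joint cover below 0.03 rad and velocity of joint cover between -0.05 and 0.05 rad/s and z of sample_vial in the frame of photometer below 0.03 m and angle between sample_vial's own z axis and vertical below 0.15 rad and distance of each of septa_pot, standard_jar, spanner, screwdriver, leak_detector from where it was at the start of the episode below 0.015 m); the robot touches nothing.
It fails at once if the cover slams: it falls faster than 2 rad/s in the last 0.5 rad (value of joint cover below 0.5 rad and velocity of joint cover below -2 rad/s).
It fails at once if the cover is gripped, squeezed or forced (over 20 N between it and the fingers) (contact force between the fingers and cover above 20 N).
It fails at once if the vial is lifted in its hole (z of sample_vial in the frame of photometer above 0.035 m).
It fails at once if a bystander is disturbed (moved over 15 mm) (distance of any of septa_pot, standard_jar, spanner, screwdriver, leak_detector from where it was at the start of the episode above 0.015 m).
It also fails if it takes over 42 s, if anything falls off the work surface, if the arm or the gripper's body presses on something with over 40 N, if the wrist force passes 120 N, or if a joint passes its speed limit or range.

ROBOT

A 6-joint arm with a two-finger parallel gripper is mounted at the origin on a cart in front of the work surface, level with it; the furniture and walls round the work are solid. World frame = base frame: x ahead of the robot, y to its left, z up, the work surface at z = 0. Lengths are in m, angles in rad, forces in N, time in s.
With the tool pointing down it reaches from about 0.325 to 0.875 m from the base axis. Payload 4.4 kg.
Tool frame: the origin (TCP) lies at the centre of the arm's flange, where the gripper is bolted on; the fingertips stand 173 mm ahead of it and the grasp point (between the pads) lies 155 mm ahead of it; z points along the fingers, y is the line along which they close (so a half turn about z gives the same grasp; the last joint's range is limited). The gripper opens to 85 mm and grips with 20 to 120 N. Pads are 22 mm wide; open, the fingers measure 114 mm over their backs; the gripper's body (76 mm by 85 mm) begins 54 mm behind the grasp point. The pads swing forward as they close: fully open they stand 13 mm farther back than shut.
Start: joints at [0.991, 0.207, 1.542, -0, 1.393, -0.15], TCP at [0.24, 0.523, 0.405] pointing down, gripper open.
Joint ranges: [-2.73, 2.73], [-0.86, 2.22], [0.23, 2.46], [-1.11, 4.25], [0.08, 2.63], [-2.82, 2.82]. Speed limits (rad/s): [2.79, 2.79, 3.14, 3.14, 3.14, 3.14].

INTERFACE

Orientations are given as a unit quaternion [w, x, y, z].
In Python, from plant import get_state, cams, workorder gives the robot as it stands.
- The arm moves only by the tool move_arm, never from a script. Its argument "commands" is a list of rows, each an object of numbers: "x", "y", "z": the shift along the world's x, y, z in cm; "spin": the turn about the world's z in rad; "hand": the gripper command: -1 is shut, 1 is fully open, values between are in proportion. In form: [{"x": .., "y": .., "z": .., "spin": .., "hand": ..}, ...]. A call has 1 to 10 rows; each row shifts and turns the commanded pose from where the row before left it; what a row does not reach is not made up. A row lasts 1/12 s, in which the tool goes at most 41.7 mm and 7.16 degrees, less where a joint would pass 70% of its speed; a pose out of reach is approached as far as the arm can. A call is refused whole if a number of a shift passes 4.17 or a number of a turn 0.125, either way. A call with a gripper value outside its range is refused whole. The fingers move at their own pace and stop on an object; "newtons" is the grip in N (left out, the last holds). Time passes only in rows, so rows that do not move let the fingers close. It gives the time, the measured TCP pose, the force, the opening and the grip force at its end, in the units of the state.
- get_state(): the state, without advancing time (a new reading comes with each control period).
- cams.capture(name): name is "scene" or "top" or "wrist"; returns the picture (400x640x3 uint8, blue, green, red); there is no depth.
- cams.camera_params(name): a dict with "fx", "fy", "cx", "cy" (pixels), "k1" (the pictures are not rectified: a ray, as slopes to the right and down, at radius r is drawn at 1 + k1 r^2 times it, then the intrinsics apply), "extrinsics" (4x4, takes a point from camera to world coordinates); the wrist camera has in their place "tool_from_camera" (4x4, takes a point from camera to tool coordinates, whose origin is the TCP and whose axes are the flange's). Camera axes: x right, y down, z forward; pixel columns grow to the right and rows downward; lengths in m; the calibration is good to about 2 mm. A picture is of the moment at which its call begins: read the wrist's pose just before it. camera_params takes no time and is no camera call.
- workorder.job_done(): hands the job in; it is judged then, once.
The state is a dict: "time": time; "q": joint angles; "dq": joint speeds; "effort": joint torques, N m; "tcp_pos": TCP position; "orientation": TCP orientation; "contact_force": force on the tool from outside, world axes, zero at the start; "moment": the same for the moment, N m; "grip_width": opening from 0.0 (shut) to 1.0 (fully open); "grasp_force": force on a finger pad.
Only numpy, scipy, OpenCV 4.12 (cv2) and the standard library are available. Lean on these libraries where they do the work, as an engineer would, in place of code of your own. Each camera call takes 0.05 s, during which the arm holds its last target. There are 200 camera calls.

## Working session

There is one attempt and no reset: what is moved stays moved. The work goes in short steps, Python scripts to look and compute and a tool call to move; the robot and the scene stay as the last step left them, time stands still between calls to the robot, and variables do not carry over. Pictures are saved under pics/ and viewed, at most 16 in all, crops included, and the job is handed in when it is done.

Besides the shell and the picture viewer there is one more tool, called as name([rows], argument=value, ...), one row to a line, values as JSON. move_arm: Moves the arm, as the interface text tells. Its arguments: {"type":"object","properties":{"commands":{"type":"array"},"newtons":{"type":"number"}},"required":["commands"]}

```bash
mkdir -p pics; python3 - <<'E'
from plant import get_state, cams
import cv2,numpy as np
s=get_state();print(s)
for n in("scene","top"):
    cv2.imwrite(f"pics/{n}0.png",cams.capture(n)); p=cams.camera_params(n);print({k:np.round(v,4).tolist() for k,v in p.items()})
print({k:np.round(v,4).tolist() for k,v in cams.camera_params("wrist").items()})
E
```

```text
{'time': 0.0, 'q': array([ 9.90471641e-01,  2.07438868e-01,  1.54298359e+00, -4.45770787e-06,
        1.39349584e+00, -1.50498096e-01]), 'dq': array([-1.00517915e-03, -5.13477834e-05,  2.56972468e-04, -3.22368126e-04,
        3.97066769e-04, -2.78679535e-04]), 'effort': array([ 9.59532881e-04, -3.83042872e+01, -2.91595495e+01, -6.58708382e-05,
        1.06103229e-02, -4.96680585e-06]), 'tcp_pos': array([0.23941439, 0.52237883, 0.40350053]), 'orientation': array([-4.13467033e-04,  2.13262188e-01,  9.76994313e-01, -1.08683352e-03]), 'contact_force': array([ 0.40290139, -0.01011075,  0.27811872]), 'moment': array([ 0.0028006 , -0.01165944,  0.00841227]), 'grasp_force': 0.0, 'grip_width': 0.9994755078275933}
{'fx': 505.164, 'fy': 505.164, 'cx': 324.2658, 'cy': 197.1644, 'k1': -0.1185, 'extrinsics': [[0.5449, -0.4607, 0.7006, -0.3378], [-0.8384, -0.2834, 0.4656, -0.5241], [-0.016, -0.8411, -0.5407, 0.7694], [0.0, 0.0, 0.0, 1.0]]}
{'fx': 394.9667, 'fy': 394.9667, 'cx': 325.8449, 'cy': 194.0453, 'k1': -0.039, 'extrinsics': [[0.0297, -0.9942, 0.1037, 0.4773], [-0.9995, -0.0288, 0.0109, 0.0841], [-0.0079, -0.104, -0.9945, 0.9355], [0.0, 0.0, 0.0, 1.0]]}
{'fx': 332.0321, 'fy': 332.0321, 'cx': 318.3808, 'cy': 195.6106, 'k1': -0.0553, 'tool_from_camera': [[-0.0004, -0.9576, -0.2881, 0.0723], [1.0, -0.0006, 0.0006, -0.0004], [-0.0007, -0.2881, 0.9576, 0.0297], [0.0, 0.0, 0.0, 1.0]]}
```

View pics/scene0.png

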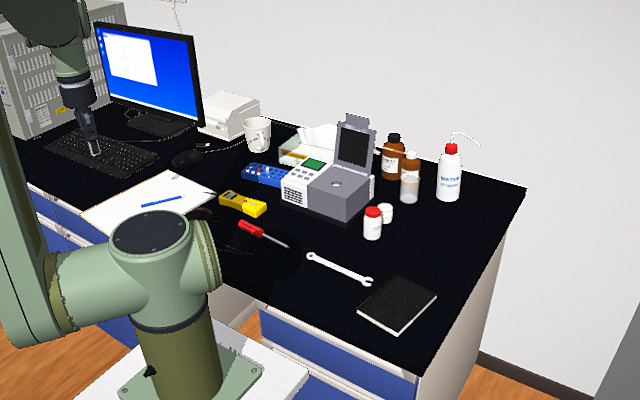

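View pics/top0.png

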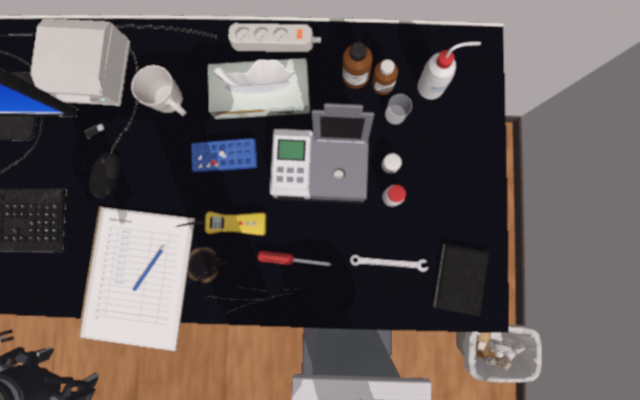

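The chamber's top is at about (308-370, 140-200) in the top view, with the open cover behind it at (312-373, 104-140). The jar and pot are to its right, at (395,195) and (392,163). I'll enlarge both views for exact corners.

```bash
python3 - <<'E'
import cv2
a=cv2.imread("pics/top0.png")[90:215,260:420]; b=cv2.imread("pics/scene0.png")[105:245,270:400]
cv2.imwrite("pics/topc.png",cv2.resize(a,None,fx=4.7,fy=4.7,interpolation=cv2.INTER_CUBIC))
cv2.imwrite("pics/scenec.png",cv2.resize(b,None,fx=4.2,fy=4.2,interpolation=cv2.INTER_CUBIC))
E
```

```text
(no output)
```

View pics/topc.png

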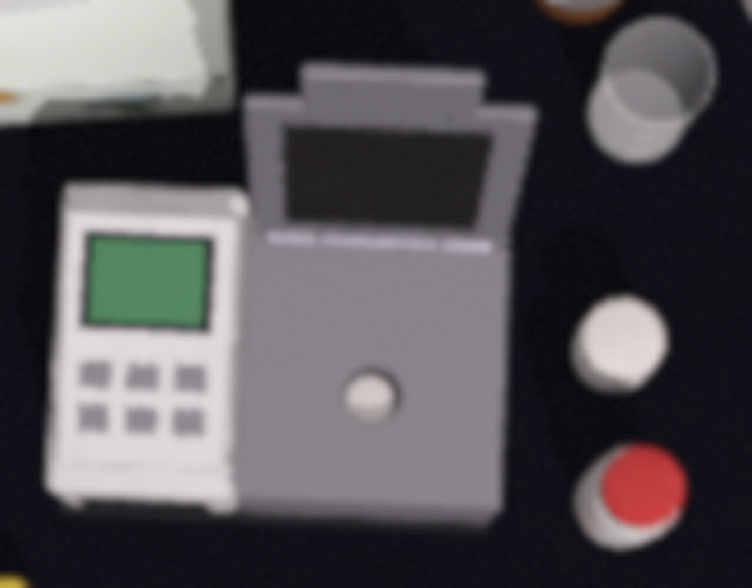

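View pics/scenec.png

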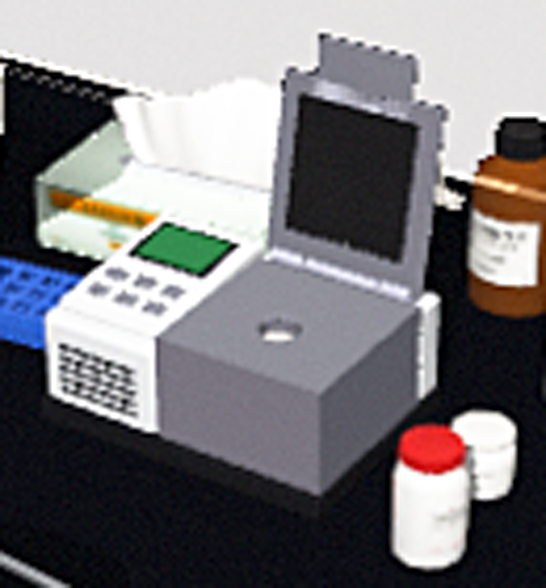

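The top crop shows the front rim corners at (236,502) and (497,513), and the tab tip from (302,65) to (485,73). The scene crop shows the front rim corners at (158,337) and (319,389), and the tab tip from (319,34) to (417,57).

```bash
cat > h.py <<'E'
import cv2,numpy as np
from plant import cams
def ray(n,u,v):
    p=cams.camera_params(n);K=np.array([[p['fx'],0,p['cx']],[0,p['fy'],p['cy']],[0,0,1]])
    x=cv2.undistortPoints(np.array([[[u,v]]],float),K,np.array([p['k1'],0,0,0,0.]))[0,0]
    E=p['extrinsics'];d=E[:3,:3]@np.r_[x,1];return E[:3,3],d/np.linalg.norm(d)
def plane(n,u,v,z):
    o,d=ray(n,u,v);return o+d*(z-o[2])/d[2]
def tri(a,b):
    (o,d),(p,e)=a,b;t=np.linalg.lstsq(np.c_[d,-e],p-o,rcond=None)[0]
    A=o+t[0]*d;B=p+t[1]*e;return (A+B)/2,np.linalg.norm(A-B)
T=lambda u,v:(260+(u+.5)/4.7-.5,90+(v+.5)/4.7-.5)
S=lambda u,v:(270+(u+.5)/4.2-.5,105+(v+.5)/4.2-.5)
E
python3 - <<'E'
from h import *
np.set_printoptions(precision=4,suppress=True)
for c in[(236,502),(497,513),(510,245)]:print('top',plane("top",*T(*c),.095))
for c in[(158,337),(319,389),(418,300)]:print('sc',plane("scene",*S(*c),.095))
print('vial hole top',plane("top",*T(371,396),.095),plane("scene",*S(280,330),.095))
L=tri(ray("top",*T(302,65)),ray("scene",*S(319,34)));R=tri(ray("top",*T(485,73)),ray("scene",*S(417,57)));print(L,R)
print('jar',plane("top",*T(644,486),.078),'pot',plane("top",*T(625,338),.042))
E
```

```text
top [0.5589 0.1275 0.095 ]
top [0.5573 0.0087 0.095 ]
top [0.6817 0.005  0.095 ]
sc [0.5622 0.1259 0.095 ]
sc [0.5633 0.0118 0.095 ]
sc [0.6844 0.012  0.095 ]
vial hole top [0.6094 0.0673 0.095 ] [0.6082 0.0666 0.095 ]
(array([0.7128, 0.1011, 0.2449]), np.float64(0.0024228691887962866)) (array([0.7111, 0.0311, 0.2463]), np.float64(0.002582519350855095))
jar [ 0.5735 -0.0609  0.078 ] pot [ 0.6499 -0.0569  0.042 ]
```

Localised: the hinge is at about (0.684, 0.067, 0.098), yaw is about 0, and the tab tip is at (0.712, 0.067, 0.245). My plan has three steps:
- Straddle the tab with fingers about 50 mm apart, then tip it with the rear finger so it drops a short way onto the front one.
- Swing the hand round that front finger to get the rear one off the plate.
- Lower the cover on that finger.

First I'll raise, spin and travel.

move_arm([
  {"z": 3, "spin": -0.114, "hand": 0.2},
  {"x": 1, "y": -1, "z": 2.6, "spin": -0.114, "hand": 0.2},
  {"x": 2.3, "y": -2.3, "spin": -0.114, "hand": 0.2},
  {"x": 2.3, "y": -2.3, "spin": -0.114, "hand": 0.2},
  {"x": 2.3, "y": -2.3, "spin": -0.114, "hand": 0.2},
  {"x": 2.3, "y": -2.3, "spin": -0.114, "hand": 0.2},
  {"x": 2.3, "y": -2.3, "spin": -0.114, "hand": 0.2},
  {"x": 2.3, "y": -2.3, "spin": -0.114, "hand": 0.2},
  {"x": 2.3, "y": -2.3, "spin": -0.114, "hand": 0.2},
  {"x": 2.3, "y": -2.3, "spin": -0.114, "hand": 0.2},
], newtons=20)

```text
$.commands[0]: bad value
```

move_arm([
  {"x": 2.3, "y": -2.3, "hand": 0.2},
  {"x": 2.3, "y": -2.3, "hand": 0.2},
  {"x": 2.3, "y": -2.3, "hand": 0.2},
  {"x": 2.3, "y": -2.3, "hand": 0.2},
  {"x": 2.3, "y": -2.3, "hand": 0.2},
  {"x": 2.3, "y": -2.3, "hand": 0.2},
  {"x": 2.3, "y": -2.3, "hand": 0.2},
  {"x": 1.5, "y": -1.5, "hand": 0.2},
  {"hand": 0.2},
  {"hand": 0.2},
])

```text
$.commands[0]: bad value
```

move_arm([
  {"x": 0, "y": 0, "z": 3, "spin": -0.114, "hand": 0.2},
  {"x": 1, "y": -1, "z": 2.6, "spin": -0.114, "hand": 0.2},
  {"x": 2.3, "y": -2.3, "z": 0, "spin": -0.114, "hand": 0.2},
  {"x": 2.3, "y": -2.3, "z": 0, "spin": -0.114, "hand": 0.2},
  {"x": 2.3, "y": -2.3, "z": 0, "spin": -0.114, "hand": 0.2},
  {"x": 2.3, "y": -2.3, "z": 0, "spin": -0.114, "hand": 0.2},
  {"x": 2.3, "y": -2.3, "z": 0, "spin": -0.114, "hand": 0.2},
  {"x": 2.3, "y": -2.3, "z": 0, "spin": -0.114, "hand": 0.2},
  {"x": 2.3, "y": -2.3, "z": 0, "spin": -0.114, "hand": 0.2},
  {"x": 2.3, "y": -2.3, "z": 0, "spin": -0.114, "hand": 0.2},
], newtons=20)

```text
time: 0.93
tcp_pos: [0.4343, 0.3273, 0.4602]
orientation: [-0.0, 0.709, 0.705, -0.0]
contact_force: [-0.4, 0.0, -0.4]
grip_width: 0.603
grasp_force: 0.0
```

move_arm([
  {"x": 2.3, "y": -2.3, "z": 0, "spin": 0, "hand": 0.2},
  {"x": 2.3, "y": -2.3, "z": 0, "spin": 0, "hand": 0.2},
  {"x": 2.3, "y": -2.3, "z": 0, "spin": 0, "hand": 0.2},
  {"x": 2.3, "y": -2.3, "z": 0, "spin": 0, "hand": 0.2},
  {"x": 2.3, "y": -2.3, "z": 0, "spin": 0, "hand": 0.2},
  {"x": 2.3, "y": -2.3, "z": 0, "spin": 0, "hand": 0.2},
  {"x": 2.3, "y": -2.3, "z": 0, "spin": 0, "hand": 0.2},
  {"x": 0, "y": 0, "z": 0, "spin": 0, "hand": 0.2},
  {"x": 0, "y": 0, "z": 0, "spin": 0, "hand": 0.2},
])

```text
time: 1.68
tcp_pos: [0.5955, 0.1661, 0.4595]
orientation: [-0.001, 0.708, 0.706, -0.001]
contact_force: [-0.8, 0.1, 0.5]
grip_width: 0.599
grasp_force: 0.0
```

move_arm([
  {"x": 2.1, "y": -2, "z": 0, "spin": 0, "hand": 0.2},
  {"x": 2.1, "y": -2, "z": 0, "spin": 0, "hand": 0.2},
  {"x": 2.1, "y": -2, "z": 0, "spin": 0, "hand": 0.2},
  {"x": 2.1, "y": -2, "z": 0, "spin": 0, "hand": 0.2},
  {"x": 2.2, "y": -2, "z": 0, "spin": 0, "hand": 0.2},
  {"x": 0, "y": 0, "z": 0, "spin": 0, "hand": 0.2},
  {"x": 0, "y": 0, "z": 0, "spin": 0, "hand": 0.2},
])

```text
time: 2.27
tcp_pos: [0.7008, 0.0676, 0.4594]
orientation: [-0.001, 0.707, 0.707, -0.001]
contact_force: [0.0, 0.0, -0.3]
grip_width: 0.601
grasp_force: 0.0
```

```bash
python3 - <<'E'
from plant import get_state, cams
import cv2,numpy as np
print(get_state()['tcp_pos'])
w=cams.capture("wrist");s=cams.capture("scene")[20:270,240:480]
cv2.imwrite("pics/mix1.png",np.hstack([cv2.resize(w,(400,250)),cv2.resize(s,(384,400))[:250]]) if 0 else np.hstack([cv2.resize(w,(400,400))[:, :],cv2.resize(s,(384,400))]))
E
```

```text
[0.70075032 0.06764171 0.45943202]
```

View pics/mix1.png

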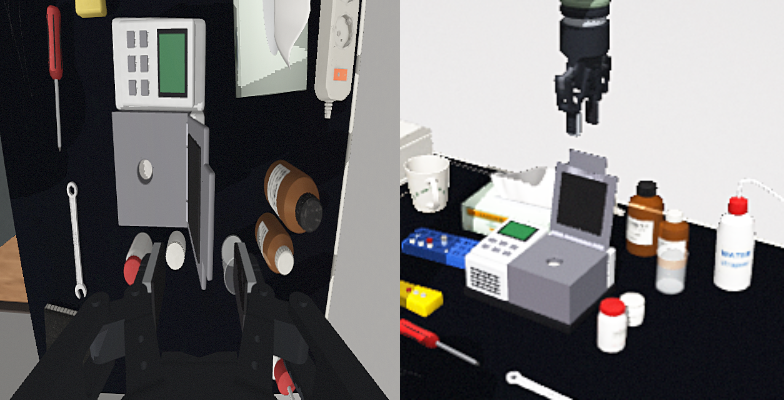

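The wrist view (left) has the tab between the two open fingertips: fingers at columns 155 and 235, tab at 205. In the scene view the fingers are right above the tab. Next I'll descend and push the tab forward gently.

move_arm([
  {"x": 0, "y": 0, "z": -2, "spin": 0, "hand": 0.2},
  {"x": 0, "y": 0, "z": -2, "spin": 0, "hand": 0.2},
  {"x": 0, "y": 0, "z": -1.6, "spin": 0, "hand": 0.2},
  {"x": 0, "y": 0, "z": -1.2, "spin": 0, "hand": 0.2},
  {"x": 0, "y": 0, "z": 0, "spin": 0, "hand": 0.2},
  {"x": 0, "y": 0, "z": 0, "spin": 0, "hand": 0.2},
])

```text
time: 2.87
tcp_pos: [0.6999, 0.0688, 0.3923]
orientation: [-0.001, 0.706, 0.708, -0.0]
contact_force: [0.8, -0.9, 1.0]
grip_width: 0.601
grasp_force: 0.0
```

move_arm([
  {"x": -0.4, "y": 0, "z": 0, "spin": 0, "hand": 0.2},
  {"x": -0.4, "y": 0, "z": 0, "spin": 0, "hand": 0.2},
  {"x": -0.4, "y": 0, "z": 0, "spin": 0, "hand": 0.2},
  {"x": -0.4, "y": 0, "z": 0, "spin": 0, "hand": 0.2},
  {"x": -0.4, "y": 0, "z": 0, "spin": 0, "hand": 0.2},
  {"x": 0, "y": 0, "z": 0, "spin": 0, "hand": 0.2},
])

```text
time: 3.37
tcp_pos: [0.6799, 0.0677, 0.3933]
orientation: [0.0, 0.707, 0.707, 0.0]
contact_force: [0.3, 1.1, 0.6]
grip_width: 0.596
grasp_force: 0.0
```

```bash
python3 - <<'E'
from plant import get_state, cams
import cv2,numpy as np
s=get_state();print(s['tcp_pos'],s['contact_force'])
w=cams.capture("wrist");s=cams.capture("scene")[60:220,280:400]
cv2.imwrite("pics/mix2.png",np.hstack([cv2.resize(w,(450,400)),cv2.resize(s,(300,400))]))
E
```

```text
[0.67992168 0.0677046  0.39327699] [0.30231928 1.1498269  0.61840044]
```

View pics/mix2.png

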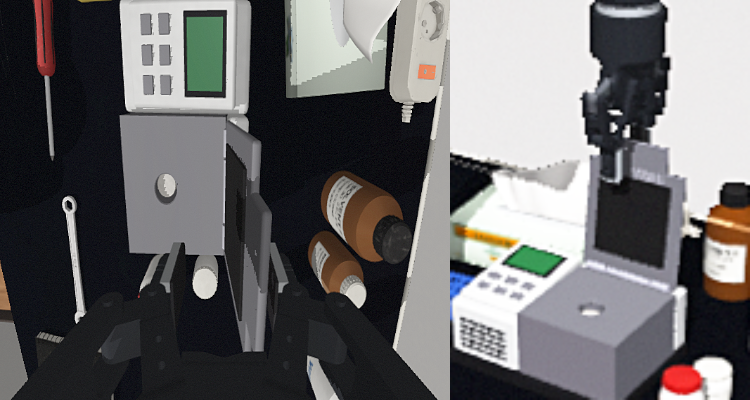

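The rear finger is right behind the tab (at about (275,270) in the wrist view) and the cover is beginning to tilt. I'll keep pushing it past balance so it drops onto the front finger.

move_arm([
  {"x": -0.4, "y": 0, "z": 0, "spin": 0, "hand": 0.2},
  {"x": -0.4, "y": 0, "z": 0, "spin": 0, "hand": 0.2},
  {"x": -0.4, "y": 0, "z": 0, "spin": 0, "hand": 0.2},
  {"x": -0.4, "y": 0, "z": 0, "spin": 0, "hand": 0.2},
  {"x": -0.4, "y": 0, "z": 0, "spin": 0, "hand": 0.2},
  {"x": -0.4, "y": 0, "z": 0, "spin": 0, "hand": 0.2},
  {"x": -0.4, "y": 0, "z": 0, "spin": 0, "hand": 0.2},
  {"x": 0, "y": 0, "z": 0, "spin": 0, "hand": 0.2},
  {"x": 0, "y": 0, "z": 0, "spin": 0, "hand": 0.2},
])

```text
time: 4.22
tcp_pos: [0.6524, 0.0678, 0.3927]
orientation: [0.0, 0.707, 0.707, -0.0]
contact_force: [0.1, -0.6, 0.7]
grip_width: 0.598
grasp_force: 0.0
```

move_arm([
  {"x": -0.3, "y": 0, "z": 0, "spin": 0, "hand": 0.2},
  {"x": 0, "y": 0, "z": 0, "spin": 0, "hand": 0.2},
  {"x": 0, "y": 0, "z": 0, "spin": 0, "hand": 0.2},
  {"x": 0, "y": 0, "z": 0, "spin": 0, "hand": 0.2},
  {"x": 0, "y": 0, "z": 0, "spin": 0, "hand": 0.2},
  {"x": 0, "y": 0, "z": 0, "spin": 0, "hand": 0.2},
  {"x": 0, "y": 0, "z": 0, "spin": 0, "hand": 0.2},
  {"x": 0, "y": 0, "z": 0, "spin": 0, "hand": 0.2},
  {"x": 0, "y": 0, "z": 0, "spin": 0, "hand": 0.2},
])

```text
time: 4.97
tcp_pos: [0.6496, 0.0677, 0.3926]
orientation: [-0.0, 0.707, 0.707, -0.0]
contact_force: [-0.6, -0.1, 0.2]
grip_width: 0.599
grasp_force: 0.3
```

```bash
python3 - <<'E'
from plant import get_state, cams
import cv2,numpy as np
s=get_state();print(s['tcp_pos'],s['contact_force'],s['grasp_force'])
w=cams.capture("wrist");s=cams.capture("scene")[60:220,280:400]
cv2.imwrite("pics/mix3.png",np.hstack([cv2.resize(w,(450,400)),cv2.resize(s,(300,400))]))
E
```

```text
[0.64958915 0.06769108 0.39261221] [-0.59206921 -0.07285151  0.24252881] 0.3453371557407081
```

View pics/mix3.png

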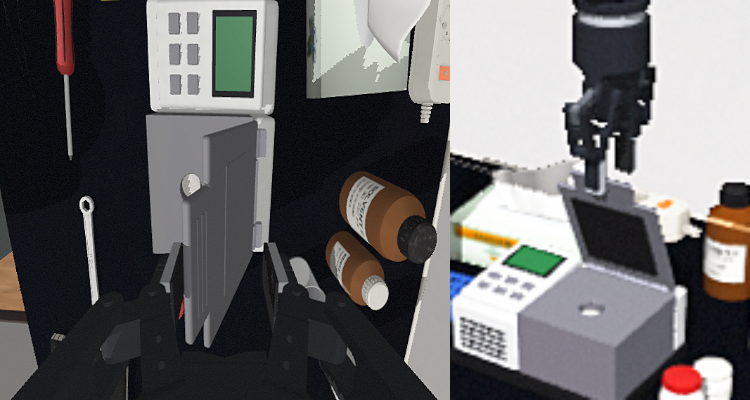

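The cover has been caught: it rests on the front finger at about 1.2 rad, and the pad reads 0.35 N. Next I'll lower it along the arc to about 0.8 rad, then look at forces.

move_arm([
  {"x": -0.65, "y": 0, "z": -0.33, "spin": 0, "hand": 0.2},
  {"x": -0.65, "y": 0, "z": -0.33, "spin": 0, "hand": 0.2},
  {"x": -0.65, "y": 0, "z": -0.34, "spin": 0, "hand": 0.2},
  {"x": -0.65, "y": 0, "z": -0.34, "spin": 0, "hand": 0.2},
  {"x": -0.57, "y": 0, "z": -0.45, "spin": 0, "hand": 0.2},
  {"x": -0.57, "y": 0, "z": -0.45, "spin": 0, "hand": 0.2},
  {"x": -0.57, "y": 0, "z": -0.46, "spin": 0, "hand": 0.2},
  {"x": -0.57, "y": 0, "z": -0.46, "spin": 0, "hand": 0.2},
  {"x": 0, "y": 0, "z": 0, "spin": 0, "hand": 0.2},
  {"x": 0, "y": 0, "z": 0, "spin": 0, "hand": 0.2},
])

```text
time: 5.9
tcp_pos: [0.6001, 0.0677, 0.3605]
orientation: [-0.001, 0.707, 0.707, -0.001]
contact_force: [-3.1, 0.2, 1.7]
grip_width: 0.601
grasp_force: 1.3
```

```bash
python3 - <<'E'
from plant import get_state, cams
import cv2,numpy as np
s=get_state();print(s['tcp_pos'],s['contact_force'],s['grasp_force'])
w=cams.capture("wrist");s=cams.capture("scene")[60:220,280:400]
cv2.imwrite("pics/mix4.png",np.hstack([cv2.resize(w,(450,400)),cv2.resize(s,(300,400))]))
E
```

```text
[0.60012729 0.06771553 0.3604827 ] [-3.07516914  0.16101748  1.73985612] 1.323507484048605
```

View pics/mix4.png

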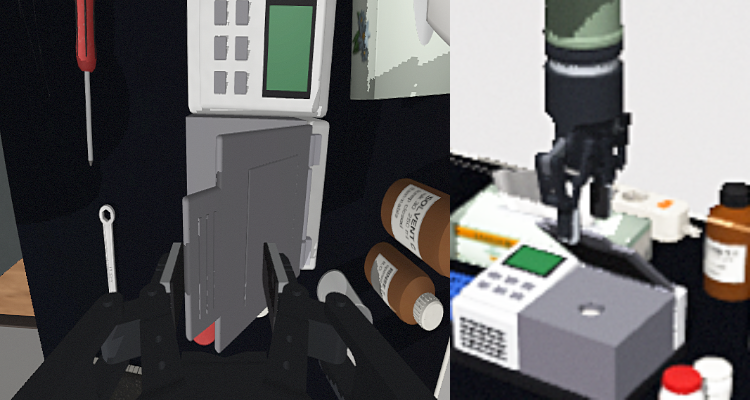

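The cover is held at about 0.78 rad with roughly 1-3 N, and the rear finger is clear above the plate. Now I'll swing the hand a quarter turn about the front finger.

move_arm([
  {"x": -0.02, "y": 0.39, "z": 0, "spin": 0.12, "hand": 0.2},
  {"x": -0.07, "y": 0.39, "z": 0, "spin": 0.12, "hand": 0.2},
  {"x": -0.12, "y": 0.38, "z": 0, "spin": 0.12, "hand": 0.2},
  {"x": -0.16, "y": 0.36, "z": 0, "spin": 0.12, "hand": 0.2},
  {"x": -0.2, "y": 0.34, "z": 0, "spin": 0.12, "hand": 0.2},
  {"x": -0.24, "y": 0.31, "z": 0, "spin": 0.12, "hand": 0.2},
])

```text
time: 6.5
tcp_pos: [0.5931, 0.0891, 0.3617]
orientation: [0.001, 0.41, 0.912, -0.0]
contact_force: [-3.1, -1.8, 0.3]
grip_width: 0.6
grasp_force: 1.1
```

move_arm([
  {"x": -0.28, "y": 0.28, "z": 0, "spin": 0.12, "hand": 0.2},
  {"x": -0.31, "y": 0.25, "z": 0, "spin": 0.12, "hand": 0.2},
  {"x": -0.34, "y": 0.21, "z": 0, "spin": 0.12, "hand": 0.2},
  {"x": -0.36, "y": 0.17, "z": 0, "spin": 0.12, "hand": 0.2},
  {"x": -0.38, "y": 0.12, "z": 0, "spin": 0.12, "hand": 0.2},
  {"x": -0.39, "y": 0.08, "z": 0, "spin": 0.12, "hand": 0.2},
  {"x": -0.4, "y": 0.03, "z": 0, "spin": 0.12, "hand": 0.2},
  {"x": 0, "y": 0, "z": 0, "spin": 0, "hand": 0.2},
])

```text
time: 7.17
tcp_pos: [0.5682, 0.1008, 0.3615]
orientation: [0.001, 0.004, 1.0, 0.0]
contact_force: [0.2, -0.8, 0.4]
grip_width: 0.598
grasp_force: 0.5
```

```bash
python3 - <<'E'
from plant import get_state, cams
import cv2,numpy as np
s=get_state();print(s['tcp_pos'],s['contact_force'],s['grasp_force'])
w=cams.capture("wrist");s=cams.capture("scene")[90:220,280:400]
cv2.imwrite("pics/mix5.png",np.hstack([cv2.resize(w,(430,400)),cv2.resize(s,(369,400))]))
E
```

```text
[0.56818752 0.10083301 0.36148709] [ 0.23244576 -0.76819184  0.44127324] 0.4579009674489498
```

View pics/mix5.png

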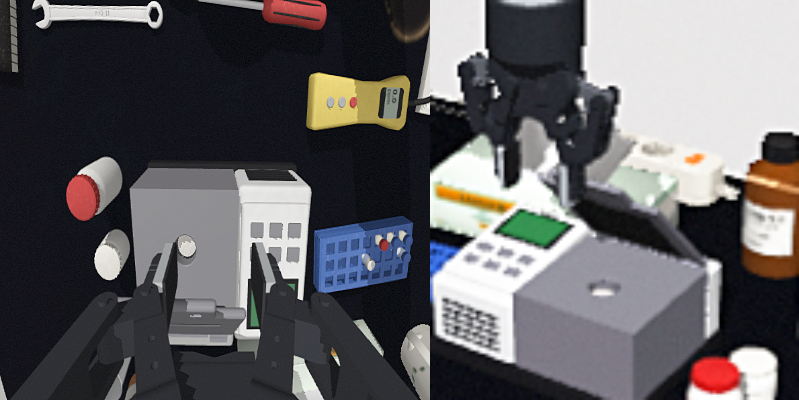

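The swing worked: both fingers are now forward of the plate, and the cover rests on the side of the right-hand finger at about 0.8 rad. I'll lower it along the arc to about 0.35 rad, taking slightly more depth.

move_arm([
  {"x": -0.23, "y": 0, "z": -0.26, "spin": 0, "hand": 0.2},
  {"x": -0.23, "y": 0, "z": -0.27, "spin": 0, "hand": 0.2},
  {"x": -0.22, "y": 0, "z": -0.27, "spin": 0, "hand": 0.2},
  {"x": -0.22, "y": 0, "z": -0.28, "spin": 0, "hand": 0.2},
  {"x": -0.21, "y": 0, "z": -0.28, "spin": 0, "hand": 0.2},
  {"x": -0.21, "y": 0, "z": -0.29, "spin": 0, "hand": 0.2},
  {"x": -0.21, "y": 0, "z": -0.29, "spin": 0, "hand": 0.2},
  {"x": -0.2, "y": 0, "z": -0.3, "spin": 0, "hand": 0.2},
  {"x": -0.2, "y": 0, "z": -0.3, "spin": 0, "hand": 0.2},
  {"x": -0.2, "y": 0, "z": -0.3, "spin": 0, "hand": 0.2},
])

```text
time: 8.1
tcp_pos: [0.5458, 0.1011, 0.3318]
orientation: [-0.001, 0.005, 1.0, 0.0]
contact_force: [-6.0, 1.1, 1.8]
grip_width: 0.599
grasp_force: 2.5
```

```bash
python3 - <<'E'
from plant import get_state, cams
import cv2,numpy as np
s=get_state();print(s['tcp_pos'],s['contact_force'],s['moment'],s['grasp_force'])
s=cams.capture("scene");t=cams.capture("top");cv2.imwrite("pics/s6.png",s);cv2.imwrite("pics/t6.png",t)
cv2.imwrite("pics/mix6.png",np.hstack([cv2.resize(s[110:230,270:390],(400,400),interpolation=2),cv2.resize(t[90:210,280:400],(400,400),interpolation=2)]))
E
```

```text
[0.54583842 0.10105203 0.33184887] [-6.00261671  1.10803737  1.77820052] [ 0.16670184  0.80635629 -0.13860224] 2.522474806755781
```

View pics/mix6.png

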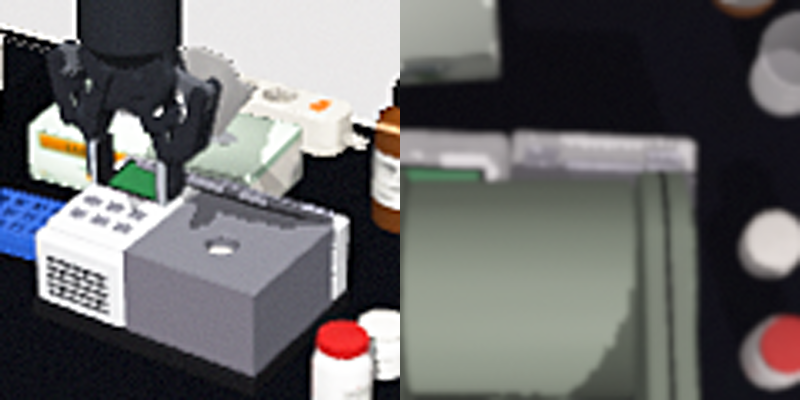

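The cover is at about 0.58 rad. The 6 N in x comes from the finger dragging slightly downward, so I'll now descend a bit less than the tab to let friction support the plate.

move_arm([
  {"x": -0.19, "y": 0, "z": -0.22, "spin": 0, "hand": 0.2},
  {"x": -0.18, "y": 0, "z": -0.24, "spin": 0, "hand": 0.2},
  {"x": -0.17, "y": 0, "z": -0.25, "spin": 0, "hand": 0.2},
  {"x": -0.16, "y": 0, "z": -0.26, "spin": 0, "hand": 0.2},
  {"x": -0.15, "y": 0, "z": -0.26, "spin": 0, "hand": 0.2},
  {"x": 0, "y": 0, "z": 0, "spin": 0, "hand": 0.2},
])

```text
time: 8.7
tcp_pos: [0.5381, 0.1006, 0.3195]
orientation: [-0.0, 0.005, 1.0, -0.0]
contact_force: [-2.4, 0.7, -1.5]
grip_width: 0.601
grasp_force: 0.7
```

move_arm([
  {"x": -0.14, "y": 0, "z": -0.27, "spin": 0, "hand": 0.2},
  {"x": -0.13, "y": 0, "z": -0.27, "spin": 0, "hand": 0.2},
  {"x": -0.12, "y": 0, "z": -0.28, "spin": 0, "hand": 0.2},
  {"x": -0.11, "y": 0, "z": -0.28, "spin": 0, "hand": 0.2},
  {"x": 0, "y": 0, "z": 0, "spin": 0, "hand": 0.2},
])

```text
time: 9.12
tcp_pos: [0.5329, 0.1006, 0.3085]
orientation: [-0.001, 0.005, 1.0, -0.0]
contact_force: [-1.4, -0.1, -1.2]
grip_width: 0.604
grasp_force: 0.7
```

```bash
python3 - <<'E'
from plant import get_state, cams
import cv2,numpy as np
s=get_state();print(s['tcp_pos'],s['contact_force'],s['moment'],s['grasp_force'])
s=cams.capture("scene");w=cams.capture("wrist");cv2.imwrite("pics/s7.png",s);cv2.imwrite("pics/w7.png",w)
cv2.imwrite("pics/mix7.png",np.hstack([cv2.resize(s[110:230,270:390],(400,400),interpolation=2),cv2.resize(w[150:400,150:400],(400,400),interpolation=2)]))
E
```

```text
[0.53291468 0.10063395 0.30852841] [-1.38209851 -0.1107757  -1.17107606] [ 0.02257135  0.24444688 -0.10973808] 0.6712316209450364
```

View pics/mix7.png

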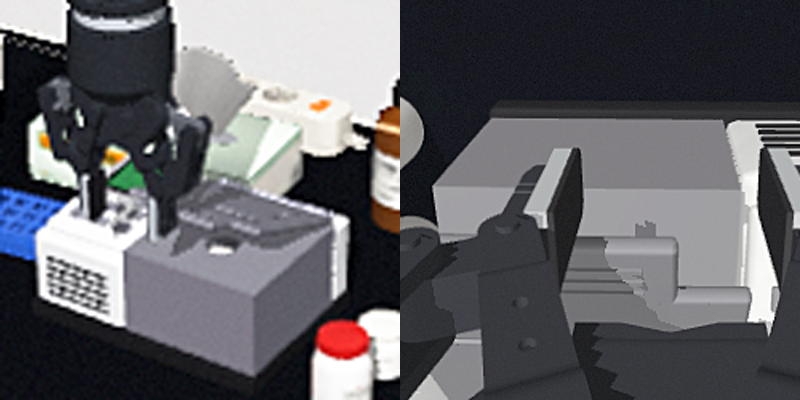

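The finger now carries the cover by friction (Fz -1.2 N, Fx -1.4 N) at about 0.38 rad. I'll continue down the arc with force checks.

move_arm([
  {"x": -0.11, "y": 0, "z": -0.28, "spin": 0, "hand": 0.2},
  {"x": -0.1, "y": 0, "z": -0.28, "spin": 0, "hand": 0.2},
  {"x": -0.1, "y": 0, "z": -0.28, "spin": 0, "hand": 0.2},
  {"x": -0.09, "y": 0, "z": -0.28, "spin": 0, "hand": 0.2},
  {"x": 0, "y": 0, "z": 0, "spin": 0, "hand": 0.2},
])

```text
time: 9.63
tcp_pos: [0.5289, 0.1008, 0.2973]
orientation: [-0.001, 0.005, 1.0, -0.0]
contact_force: [-1.2, 0.9, -1.3]
grip_width: 0.603
grasp_force: 0.8
```

move_arm([
  {"x": -0.09, "y": 0, "z": -0.28, "spin": 0, "hand": 0.2},
  {"x": -0.08, "y": 0, "z": -0.28, "spin": 0, "hand": 0.2},
  {"x": -0.07, "y": 0, "z": -0.28, "spin": 0, "hand": 0.2},
  {"x": 0, "y": 0, "z": 0, "spin": 0, "hand": 0.2},
])

```text
time: 9.97
tcp_pos: [0.5266, 0.1008, 0.289]
orientation: [-0.0, 0.005, 1.0, 0.0]
contact_force: [-2.3, -0.2, -0.5]
grip_width: 0.604
grasp_force: 0.9
```

move_arm([
  {"x": -0.05, "y": 0, "z": -0.29, "spin": 0, "hand": 0.2},
  {"x": -0.05, "y": 0, "z": -0.29, "spin": 0, "hand": 0.2},
  {"x": -0.04, "y": 0, "z": -0.29, "spin": 0, "hand": 0.2},
  {"x": -0.04, "y": 0, "z": -0.29, "spin": 0, "hand": 0.2},
  {"x": 0, "y": 0, "z": 0, "spin": 0, "hand": 0.2},
])

```text
time: 10.38
tcp_pos: [0.5247, 0.1009, 0.2772]
orientation: [-0.001, 0.005, 1.0, 0.0]
contact_force: [-3.5, 0.1, -0.8]
grip_width: 0.6
grasp_force: 1.8
```

```bash
python3 - <<'E'
from plant import get_state, cams
import cv2,numpy as np
f=[]
for i in range(3):
    w=cams.capture("wrist");s=get_state();f.append(s['contact_force'])
print(s['tcp_pos'],np.mean(f,0),s['grasp_force'])
s=cams.capture("scene")
cv2.imwrite("pics/mix8.png",np.hstack([cv2.resize(s[110:230,270:390],(400,400),interpolation=2),cv2.resize(w[150:400,150:400],(400,400),interpolation=2)]))
E
```

```text
[0.52485446 0.10083497 0.27794341] [-3.80397795  0.27341722 -1.12561319] 2.1956580108962953
```

View pics/mix8.png

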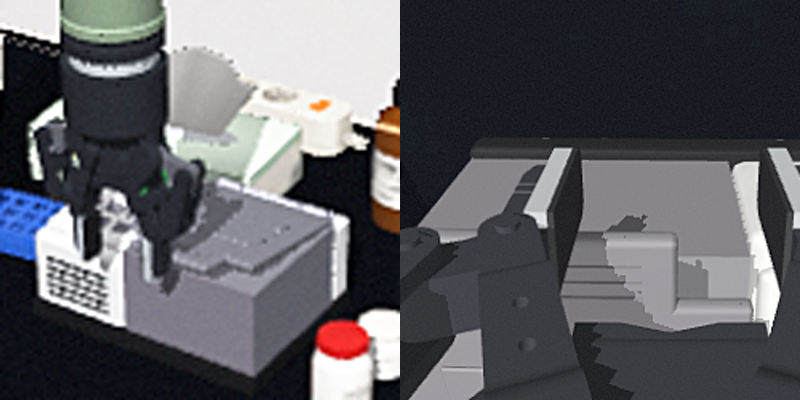

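The cover is at about 0.16 rad and carried steadily (Fx -3.8 N, Fz -1.1 N). I'll continue.

move_arm([
  {"x": -0.04, "y": 0, "z": -0.24, "spin": 0, "hand": 0.2},
  {"x": -0.03, "y": 0, "z": -0.24, "spin": 0, "hand": 0.2},
  {"x": -0.02, "y": 0, "z": -0.24, "spin": 0, "hand": 0.2},
  {"x": 0, "y": 0, "z": 0, "spin": 0, "hand": 0.2},
])

```text
time: 10.92
tcp_pos: [0.5239, 0.1008, 0.2704]
orientation: [-0.0, 0.005, 1.0, 0.0]
contact_force: [-5.2, 1.1, -0.9]
grip_width: 0.602
grasp_force: 2.3
```

move_arm([
  {"x": -0.02, "y": 0, "z": -0.24, "spin": 0, "hand": 0.2},
  {"x": -0.01, "y": 0, "z": -0.24, "spin": 0, "hand": 0.2},
  {"x": 0, "y": 0, "z": 0, "spin": 0, "hand": 0.2},
])

```text
time: 11.17
tcp_pos: [0.5236, 0.1008, 0.2656]
orientation: [-0.001, 0.005, 1.0, 0.0]
contact_force: [-5.0, 0.7, -1.0]
grip_width: 0.6
grasp_force: 2.5
```

move_arm([
  {"x": -0.01, "y": 0, "z": -0.2, "spin": 0, "hand": 0.2},
  {"x": 0, "y": 0, "z": -0.2, "spin": 0, "hand": 0.2},
  {"x": 0, "y": 0, "z": -0.2, "spin": 0, "hand": 0.2},
  {"x": 0, "y": 0, "z": 0, "spin": 0, "hand": 0.2},
])

```text
time: 11.5
tcp_pos: [0.5234, 0.1008, 0.2597]
orientation: [-0.001, 0.005, 1.0, 0.0]
contact_force: [-4.7, 0.4, -1.0]
grip_width: 0.596
grasp_force: 2.7
```

move_arm([
  {"x": 0, "y": 0, "z": -0.15, "spin": 0, "hand": 0.2},
  {"x": 0, "y": 0, "z": -0.15, "spin": 0, "hand": 0.2},
  {"x": 0, "y": 0, "z": 0, "spin": 0, "hand": 0.2},
])

```text
time: 11.75
tcp_pos: [0.5234, 0.1009, 0.2567]
orientation: [-0.001, 0.005, 1.0, 0.0]
contact_force: [-6.2, 1.0, -1.4]
grip_width: 0.597
grasp_force: 2.8
```

```bash
python3 - <<'E'
from plant import get_state, cams
import cv2,numpy as np
f=[]
for i in range(3):
    w=cams.capture("wrist");s=get_state();f.append(s['contact_force'])
print(s['tcp_pos'],np.mean(f,0),s['grasp_force'])
s=cams.capture("scene")
cv2.imwrite("pics/mix9.png",cv2.resize(s[140:220,310:400],(720,600),interpolation=2))
E
```

```text
[0.52338212 0.100847   0.25690382] [-5.28674072  0.52576088 -0.76586388] 2.87788063287735
```

View pics/mix9.png

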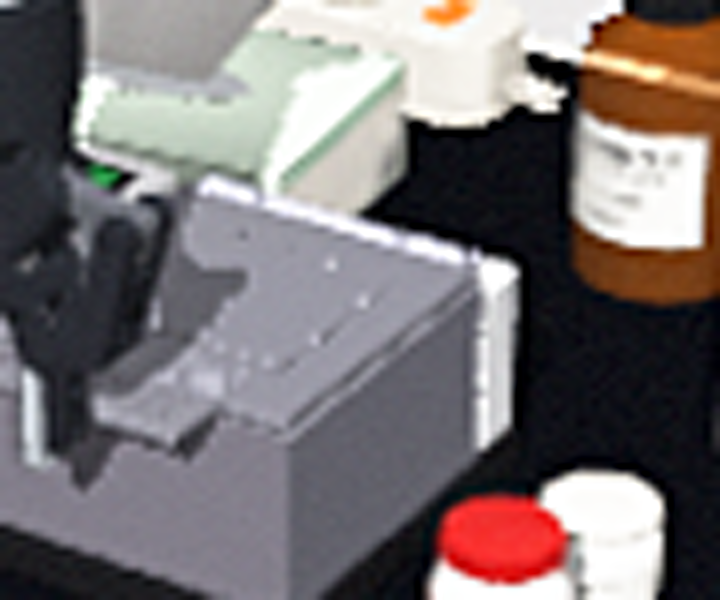

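The cover is almost level, with only a thin gap along its right edge and Fz still negative. I'll go down in 1 mm steps until the vertical force reverses.

move_arm([
  {"x": 0, "y": 0, "z": -0.1, "spin": 0, "hand": 0.2},
  {"x": 0, "y": 0, "z": -0.1, "spin": 0, "hand": 0.2},
  {"x": 0, "y": 0, "z": 0, "spin": 0, "hand": 0.2},
  {"x": 0, "y": 0, "z": 0, "spin": 0, "hand": 0.2},
])

```text
time: 12.28
tcp_pos: [0.5234, 0.1009, 0.2549]
orientation: [-0.001, 0.005, 1.0, 0.0]
contact_force: [-5.8, 0.6, -1.5]
grip_width: 0.601
grasp_force: 2.9
```

move_arm([
  {"x": 0, "y": 0, "z": -0.1, "spin": 0, "hand": 0.2},
  {"x": 0, "y": 0, "z": 0, "spin": 0, "hand": 0.2},
  {"x": 0, "y": 0, "z": 0, "spin": 0, "hand": 0.2},
])

```text
time: 12.53
tcp_pos: [0.5234, 0.1009, 0.2547]
orientation: [-0.001, 0.005, 1.0, -0.0]
contact_force: [-9.0, -0.1, 2.7]
grip_width: 0.599
grasp_force: 4.0
```

Fz flipped to +2.7 N, so the cover is seated. I'll back the finger straight off toward the robot, then rise.

move_arm([
  {"x": -0.1, "y": 0, "z": 0, "spin": 0, "hand": 0.2},
  {"x": -0.3, "y": 0, "z": 0, "spin": 0, "hand": 0.2},
  {"x": -1, "y": 0, "z": 0, "spin": 0, "hand": 0.2},
  {"x": -2, "y": 0, "z": 0, "spin": 0, "hand": 0.2},
  {"x": -2, "y": 0, "z": 0, "spin": 0, "hand": 0.2},
  {"x": -1, "y": 0, "z": 2, "spin": 0, "hand": 0.2},
  {"x": 0, "y": 0, "z": 3, "spin": 0, "hand": 0.2},
  {"x": 0, "y": 0, "z": 3, "spin": 0, "hand": 0.2},
  {"x": 0, "y": 0, "z": 0, "spin": 0, "hand": 0.2},
  {"x": 0, "y": 0, "z": 0, "spin": 0, "hand": 0.2},
])

```text
time: 13.37
tcp_pos: [0.4612, 0.1008, 0.3376]
orientation: [0.005, 0.005, 1.0, 0.0]
contact_force: [0.0, -1.1, -0.3]
grip_width: 0.601
grasp_force: 0.0
```

```bash
python3 - <<'E'
from plant import get_state, cams
import cv2,numpy as np
s=get_state();print(s['tcp_pos'],s['contact_force'])
s=cams.capture("scene")
cv2.imwrite("pics/s10.png",cv2.resize(s[120:300,240:420],(600,600),interpolation=2))
E
```

```text
[0.46117698 0.1007955  0.33756983] [ 0.02573871 -1.10776078 -0.28313657]
```

View pics/s10.png

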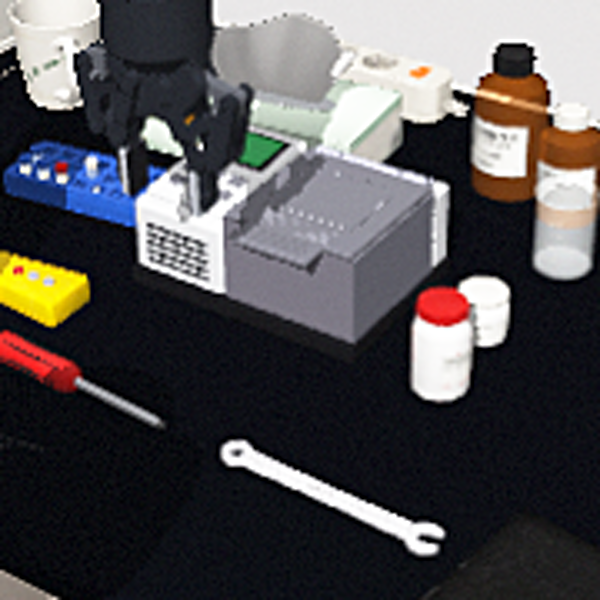

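The cover is flat and shut, with its tab standing out at about (290,255). The hand is clear of it and the objects around the instrument are where they were, so I'm handing it in.

```bash
python3 -c "
from plant import workorder
print(workorder.job_done())"
```

```text
the job is handed in; nothing more can be done
None
```

I caught the cover on a finger at about 1.2 rad and lowered it gently until it was fully shut. The hand is clear, nothing around the instrument looks moved in the last picture, and the job is handed in; no verdict came back.

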